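# Clamp a pine strip with a lever bolt

### The job

Clamp the pine strip in the jig. With the red lever standing up, screw the lever bolt in (clockwise from above) by its lever until the foot is snug on the strip: firm by feel, about an eighth of a turn after it first bears, not forced. Then fold the lever right down flat to lock it, without crushing the soft wood or shifting the other things on the bench.

Things in the scene. Friction and masses are not known exactly. Their poses are not given: they have to be found in the camera images.
- lever_pivot (a point): centre of the lever's hinge pin, on the upright axis of the steel bolt in the aluminium portal over the strip. It turns with the bolt: its x is level and points the way the lever's tip folds, y runs along the pin, z is up. About 128 mm above the bench at first; turning clockwise from above sinks it and the lever by 2.55 mm per rad; the foot meets the strip after 0.4 to 2.8 rad, to be found by feel
- lever_mid (a point): point on the red lever 55 mm from the hinge pin along the lever. The lever is a straight blade 14 mm thick (along the pin) and 16 mm wide, ending 78 mm from the pin. Steel ears at the pin reach up to 9 mm above it, 25 mm across, on a round head of 34 mm diameter whose top is 12 mm below the pin. A black inlay runs along its back: push there, it folds away from that side
- clamp_lever (a joint): fold angle of the red lever about its pin: 0 stands straight up in line with the bolt, 1.57 lies flat (level). It stays wherever it is left; friction plus cam take about 0.3 N m (4 to 6 N near the tip). Folding pushes the foot 1.9 mm further down on a stiff spring, adding about 25 to 30 N to its pressure
- clamp_foot: round steel foot, 49 mm across, with four rubber pads beneath, at the bolt's lower end; origin at the centre of its underside; turns and sinks with the bolt. Turning the bolt takes about 0.1 N m while free; once the foot bears, the torque climbs by about 0.5 N m per rad; snug is 0.35 to 0.8 N m while turning, or 0.2 to 0.5 N m above the free level when both are read at a stop
- pine_strip: pine strip 55 x 250 x 22 mm lying loosely on a thin cork packing between cleats in the jig (a plywood board 130 x 290 mm; portal top 92 mm above the bench), long side along its y; origin at the centre of its underside. The packing's thickness differs each time, so the height of the strip does too (4 mm range)
- glue_bottle: bystander: grey-white bottle 33 mm across, 100 mm tall, upright; origin under its centre
- mallet: bystander: wooden mallet 115 x 292 x 64 mm, lying; origin under its centre
- cork_block: bystander: cork sanding block 60 x 110 x 38 mm; origin under its centre
- tape_roll: bystander: roll of white tape 56 mm across, 24 mm tall; origin under its centre

How it is judged:
By the outcome, as a careful person would: the job done as asked, in the order asked, and still so for the second after the job is handed in, with the robot touching nothing.
It also fails if it takes over 61 s, if anything falls off the work surface, if the arm or the gripper's body presses on something with over 40 N, if the wrist force passes 120 N, or if a joint passes its speed limit or range.

### The arm

A 7-joint arm with a two-finger parallel gripper is mounted at the origin on a cart in front of the work surface, level with it; the furniture and walls round the work are solid. World frame = base frame: x ahead of the robot, y to its left, z up, the work surface at z = 0. Lengths are in m, angles in rad, forces in N, time in s.
With the tool pointing down it reaches from about 0.425 to 0.975 m from the base axis. Payload 16.7 kg.
Tool frame: the origin (TCP) lies midway between the tips of the shut fingers; the grasp point (between the pads) lies 19 mm behind it; z points along the fingers, y is the line along which they close (so a half turn about z gives the same grasp; the last joint's range is limited). The gripper opens to 85 mm and grips with 20 to 120 N. Pads are 22 mm wide; open, the fingers measure 114 mm over their backs; the gripper's body (76 mm by 85 mm) begins 54 mm behind the grasp point. The pads swing forward as they close: fully open they stand 13 mm farther back than shut.
Start: joints at [-1.417, 0.426, 0.074, 1.606, -0.034, 1.111, -0.067], TCP at [0.201, 0.644, 0.198] pointing down, gripper open.
Joint ranges: [-2.85, 2.85], [-0.5, 2.14], [-1.23, 1.37], [0.21, 2.46], [-1.02, 4.16], [0.16, 2.05], [-2.73, 2.73]. Speed limits (rad/s): [1.89, 1.89, 2.39, 2.39, 3.01, 3.01, 3.01].

### API

Orientations are given as a unit quaternion [w, x, y, z].
In Python, from rig import manip gives the robot as it stands.
- The arm moves only by the tool servo_tool, never from a script. Its argument "motion" is a list that holds one entry, the list of rows, each a list of 7 numbers: the turn, a rotation vector about the world's x, y, z each as a share of 90 degrees, from -1 to 1, then the shift along the world's x, y, z each as a share of 0.2 m, from -1 to 1, then the closure, from 0 (fully open) to 1 (shut). A call has 1 to 10 rows; each row is the pose to reach, as a shift and turn from the pose commanded when the call began; what a row does not reach only later rows make up. A row lasts 1/8 s, in which the tool goes at most 62.5 mm and 10.7 degrees, less where a joint would pass 70% of its speed; a pose out of reach is approached as far as the arm can. A call with a number of a shift or a turn outside -1 to 1 is refused whole. A call with a gripper value outside its range is refused whole. The fingers move at their own pace and stop on an object; "squeeze" is the grip in N (left out, the last holds). Time passes only in rows, so rows that repeat a pose let the fingers close. It gives the time, the measured TCP pose, the force, the opening and the grip force at its end, in the units of the state.
- manip.get_state(): the state, without advancing time (a new reading comes with each control period).
- manip.capture(name): name is "scene" or "top" or "wrist"; returns a dict with "pixels" (480x640x3 uint8, red, green, blue), "fx", "fy", "cx", "cy" (pixels), "view" (4x4, takes a point from world to camera coordinates). Camera axes: x right, y down, z forward; pixel columns grow to the right and rows downward; lengths in m; the calibration is good to about 2 mm. A picture is of the moment at which its call begins. There is no depth.
- manip.job_done(): hands the job in; it is judged then, once.
The state is a dict: "time": time; "qpos": joint angles; "dq": joint speeds; "tau": joint torques, N m; "position": TCP position; "ee_rot": TCP orientation; "ft_force": force on the tool from outside, world axes, zero at the start; "wrist_torque": the same for the moment, N m; "opening": finger opening in m; "grasp_force": force on a finger pad.
Only numpy, scipy, OpenCV 4.12 (cv2) and the standard library are available. Lean on these libraries where they do the work, as an engineer would, in place of code of your own. Each camera call takes 0.05 s, during which the arm holds its last target. There are 200 camera calls.

## Working session

There is one attempt and no reset: what is moved stays moved. The work goes in short steps, Python scripts to look and compute and a tool call to move; the robot and the scene stay as the last step left them, time stands still between calls to the robot, and variables do not carry over. Pictures are saved under pics/ and viewed, at most 10 in all, crops included, and the job is handed in when it is done.

Besides the shell and the picture viewer there is one more tool, called after ">>>" as name(argument=value, ...) on one line, values as JSON. servo_tool: Moves the arm, as the interface text tells. Its arguments: {"type":"object","properties":{"motion":{"type":"array"},"squeeze":{"type":"number"}},"required":["motion"]}

```bash
mkdir -p pics; ls; cat > h.py <<'E'
from rig import manip
import numpy as np, cv2
def cap(n,f):
    c=manip.capture(n); cv2.imwrite(f,cv2.cvtColor(c["pixels"],cv2.COLOR_RGB2BGR)); return c
def ray(c,u,v):
    V=np.array(c["view"]);R=V[:3,:3];t=V[:3,3]
    d=R.T@np.array([(u-c["cx"])/c["fx"],(v-c["cy"])/c["fy"],1]);return -R.T@t,d/np.linalg.norm(d)
def tri(rs):
    A=sum(np.eye(3)-np.outer(d,d) for o,d in rs);b=sum((np.eye(3)-np.outer(d,d))@o for o,d in rs)
    return np.linalg.solve(A,b)
def proj(c,p):
    V=np.array(c["view"]);q=V[:3,:3]@p+V[:3,3];return c["cx"]+c["fx"]*q[0]/q[2],c["cy"]+c["fy"]*q[1]/q[2]
def at(c,u,v,z):
    o,d=ray(c,u,v);return o+d*(z-o[2])/d[2]
E
python3 - <<'E'
from h import *
import pickle
C={n:cap(n,f"pics/{n}0.png") for n in("scene","top")}
pickle.dump(C,open("c0.pkl","wb"))
s=manip.get_state();print({k:np.round(v,3).tolist() for k,v in s.items()})
for n in C:print(n,np.round(ray(C[n],320,240),3))
E
```

```text
pics
{'time': 0.1, 'qpos': [-1.417, 0.427, 0.074, 1.606, -0.034, 1.111, -0.067], 'dq': [-0.002, -0.001, -0.001, -0.003, -0.001, -0.001, 0.001], 'tau': [0.007, -95.153, 3.772, -46.439, 0.02, 0.007, -0.0], 'position': [0.201, 0.644, 0.197], 'ee_rot': [-0.0, 0.151, 0.989, -0.001], 'ft_force': [0.166, -0.253, -0.072], 'wrist_torque': [0.008, 0.001, 0.018], 'grasp_force': 0.0, 'opening': 0.086}
scene [[-0.486 -0.802  0.715]
 [ 0.732  0.544 -0.41 ]]
top [[ 0.421 -0.049  1.345]
 [ 0.123  0.003 -0.992]]
```

View pics/scene0.png

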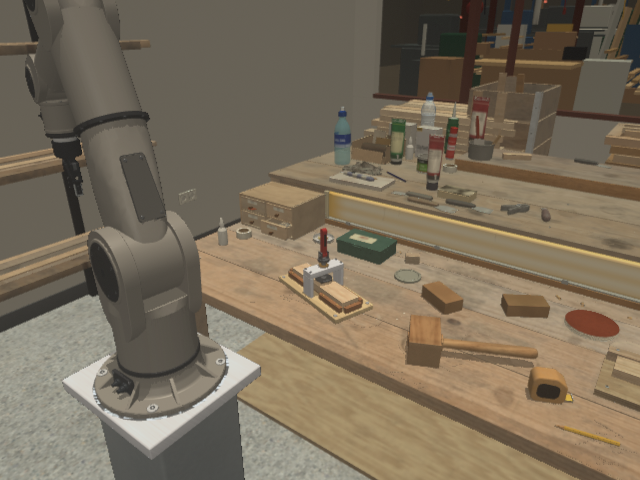

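View pics/top0.png

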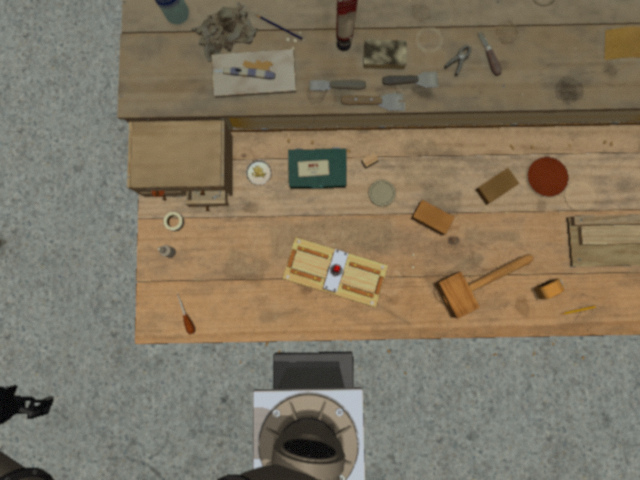

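The scene view shows the jig at about (325,285) with the red lever at (323,228–262). In the top view the lever is at (336,269). The surroundings are clear, and the mallet and cork block lie well to the right. Next I'll zoom in.

```bash
python3 - <<'E'
from h import *
import pickle
C=pickle.load(open("c0.pkl","rb"))
a=cv2.imread("pics/scene0.png")[215:325,270:380];b=cv2.imread("pics/top0.png")[230:310,280:392]
a=cv2.resize(a,(400,400),interpolation=cv2.INTER_CUBIC);b=cv2.resize(b,(400,286),interpolation=cv2.INTER_CUBIC)
o=np.zeros((400,800,3),np.uint8);o[:,:400]=a;o[:286,400:]=b;cv2.imwrite("pics/crop0.png",o)
R={}
for n,(y0,y1,x0,x1) in dict(scene=(215,280,300,345),top=(250,290,320,352)).items():
    im=C[n]["pixels"][y0:y1,x0:x1].astype(int);m=(im[...,0]>90)&(im[...,1]<60)&(im[...,2]<70)
    v,u=np.nonzero(m);print(n,len(u),u.mean()+x0,v.mean()+y0,u.min()+x0,u.max()+x0,v.min()+y0,v.max()+y0)
    R[n]=(u.mean()+x0,v.mean()+y0)
print(tri([ray(C[n],*R[n]) for n in R]))
for z in(.128,.17,.206):print(z,at(C["top"],*R["top"],z))
E
```

```text
scene 106 323.1981132075472 242.38679245283018 321 326 229 256
top 31 336.48387096774195 268.258064516129 334 339 266 271
[ 0.49164615 -0.08660113  0.16372221]
0.128 [ 0.49429013 -0.08839449  0.128     ]
0.17 [ 0.49176461 -0.08703383  0.17      ]
0.206 [ 0.48959987 -0.08586754  0.206     ]
```

View pics/crop0.png

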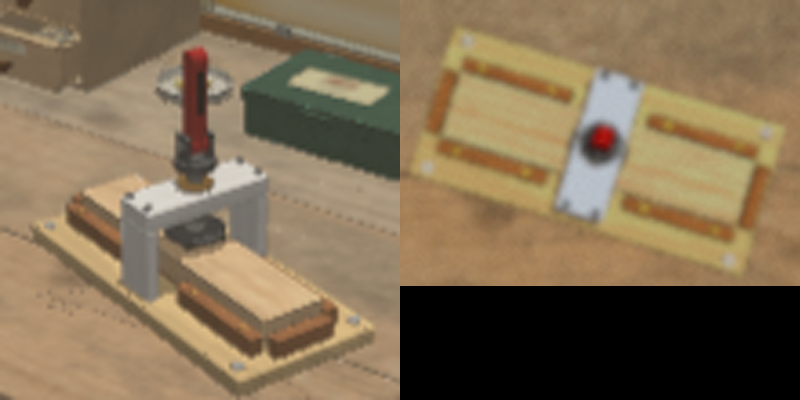

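Triangulation puts the lever axis at about (0.492, -0.087), with the red centroid at z≈0.164, consistent with the text. I'll move over it, starting with a sideways arc.

>>> servo_tool(motion=[[[0,0,0,0.5,-0.3,0.5,0],[0,0,0,0.8,-0.6,0.6,0],[0,0,0,1,-0.9,0.6,0],[0,0,0,1,-1,0.6,0],[0,0,0,1,-1,0.6,0]]])

```text
time: 0.72
position: [0.401, 0.4441, 0.3172]
ee_rot: [-0.0, 0.151, 0.989, -0.0]
ft_force: [1.4, 0.8, 0.3]
opening: 0.0855
grasp_force: 0.0
```

>>> servo_tool(motion=[[[0,0,0,0.2,-0.3,0,0],[0,0,0,0.3,-0.6,0,0],[0,0,0,0.3,-0.9,0,0],[0,0,0,0.3,-1,0,0]]])

```text
time: 1.23
position: [0.4604, 0.2423, 0.317]
ee_rot: [-0.0, 0.153, 0.988, -0.0]
ft_force: [-0.2, -0.0, 1.0]
opening: 0.0854
grasp_force: 0.0
```

>>> servo_tool(motion=[[[0,0,0,0,-0.3,0,0],[0,0,0,0,-0.6,0,0],[0,0,0,0,-0.9,0,0],[0,0,0,0,-1,0,0]]])

```text
time: 1.72
position: [0.4598, 0.043, 0.3172]
ee_rot: [0.0, 0.152, 0.988, 0.0]
ft_force: [0.7, 1.0, -0.5]
opening: 0.0854
grasp_force: 0.0
```

```bash
python3 - <<'E'
from h import *
import pickle
c=cap("wrist","pics/w1.png");pickle.dump(c,open("w1.pkl","wb"))
s=manip.get_state();print({k:np.round(s[k],3).tolist() for k in("time","qpos","position","ee_rot")})
print(ray(c,320,240),proj(c,np.array([.492,-.087,.206])),proj(c,np.array([.492,-.087,.128])))
E
```

```text
{'time': 1.775, 'qpos': [-0.711, -0.056, 0.466, 1.922, 0.026, 1.27, 1.01], 'position': [0.46, 0.042, 0.317], 'ee_rot': [0.0, 0.153, 0.988, 0.0]}
(array([0.37992066, 0.06936856, 0.49246599]), array([ 0.30413995, -0.10761191, -0.94652975])) (np.float64(196.14992052931782), np.float64(299.22069254982057)) (np.float64(220.01436388556985), np.float64(265.49369163383517))
```

View pics/w1.png

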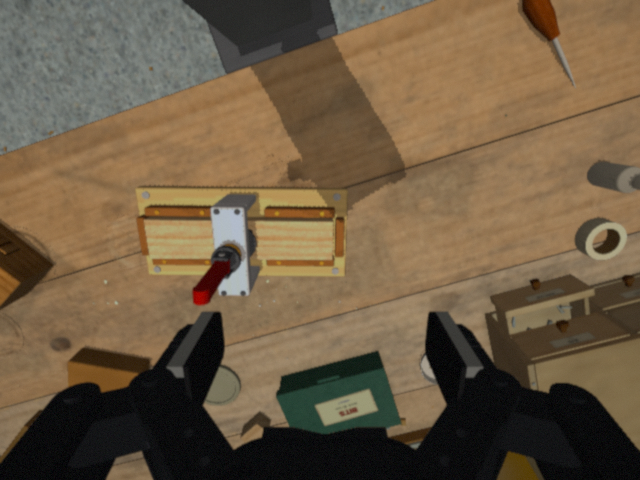

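The wrist view shows the lever tip at about (203,299) and its base at about (227,258). The inlay isn't visible from this side, so I'll look from the -y side and closer.

>>> servo_tool(motion=[[[0,0,0,0,-0.3,0,0],[0,0,0,0.1,-0.6,0,0],[0,0,0,0.1,-0.9,0,0],[0,0,0,0.1,-1,-0.1,0],[0,0,0,0.1,-1,-0.3,0],[0,0,0,0.1,-1,-0.3,0]]])

```text
time: 2.52
position: [0.4788, -0.1532, 0.2551]
ee_rot: [-0.002, 0.151, 0.989, -0.001]
ft_force: [0.4, -1.1, 0.7]
opening: 0.0856
grasp_force: 0.0
```

```bash
python3 - <<'E'
from h import *
import pickle
c=cap("wrist","pics/w2.png");pickle.dump(c,open("w2.pkl","wb"))
s=manip.get_state();print({k:np.round(s[k],3).tolist() for k in("time","qpos","position","ee_rot")})
u,v=proj(c,np.array([.492,-.087,.165]));print(u,v,ray(c,320,240)[0])
u0=int(np.clip(u-90,0,460));v0=int(np.clip(v-70,0,345));print(u0,v0)
cv2.imwrite("pics/w2c.png",cv2.resize(cv2.imread("pics/w2.png")[v0:v0+135,u0:u0+180],(800,600),interpolation=cv2.INTER_CUBIC))
E
```

```text
{'time': 2.575, 'qpos': [-0.487, 0.09, 0.724, 1.94, -0.065, 1.137, 1.532], 'position': [0.48, -0.153, 0.257], 'ee_rot': [-0.001, 0.15, 0.989, -0.0]}
409.139739269992 224.00079374091285 [ 0.39978613 -0.12695549  0.43078654]
319 154
```

View pics/w2c.png

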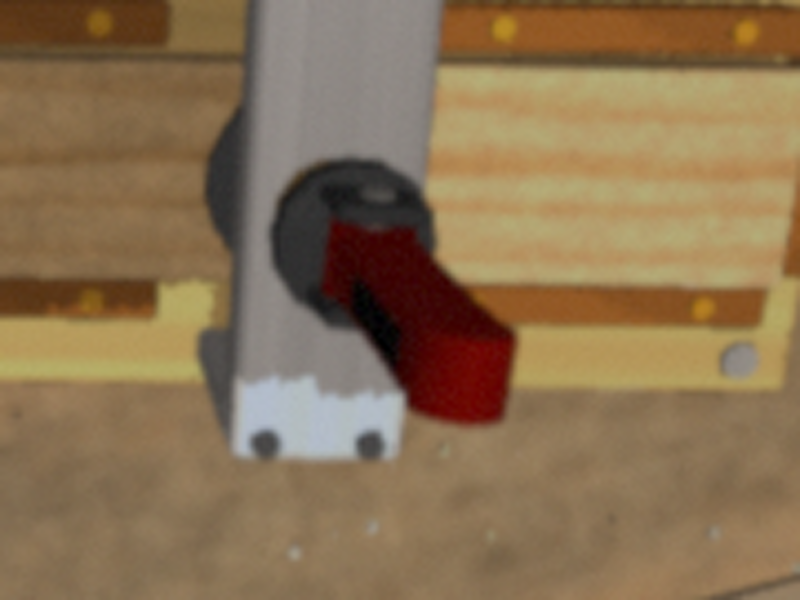

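Viewed from this side, the lever top is at about (455,380) in the crop. The inlay is on the image-left (-y) face, so it folds image-right along the strip, with the ears running across the strip. I'll fit a box model to both wrist views to get x, y and yaw.

```bash
cat > fit.py <<'E'
from h import *
import pickle
from scipy.optimize import differential_evolution as DE
W=[]
for n,(u,v) in(("w1",(210,280)),("w2",(409,224))):
    c=pickle.load(open(n+".pkl","rb"));im=c["pixels"].astype(int)
    m=((im[...,0]>60)&(im[...,1]<.35*im[...,0])&(im[...,2]<.45*im[...,0])).astype(np.uint8)
    q=np.zeros_like(m);q[v-60:v+60,u-60:u+60]=m[v-60:v+60,u-60:u+60]
    k,l,st,_=cv2.connectedComponentsWithStats(q);i=1+st[1:,4].argmax();q=(l==i).astype(np.uint8)
    h=cv2.convexHull(np.argwhere(q)[:,::-1].astype(np.int32));M=np.zeros_like(q);cv2.fillConvexPoly(M,h,1);W.append((c,M));print(n,st[i],M.sum())
def iou(p):
    x,y,a,z0,b=p;ca,sa=np.cos(a),np.sin(a);s=0
    P=[[x+ca*i*.008-sa*j*.007,y+sa*i*.008+ca*j*.007,z] for i in(-1,1) for j in(-1,1) for z in(z0+b,z0+.078)]
    for c,M in W:
        uv=np.array([proj(c,np.array(k)) for k in P]);h=cv2.convexHull((uv*16).round().astype(np.int32))
        Q=np.zeros_like(M);cv2.fillConvexPoly(Q,h,1,shift=4);s+=(Q&M).sum()/(Q|M).sum()
    return -s
c=W[1][0];R=np.array(c["view"])[:3,:3];a0=np.arctan2(R[0,1],R[0,0]);print("image-right yaw",a0)
for lo,hi in((a0-.78,a0+.78),):
    r=DE(iou,[(.47,.51),(-.11,-.06),(lo,hi),(.122,.134),(0,.02)],seed=1,maxiter=60,popsize=12);print(r.x,r.fun)
for d in(-.3,-.2,-.1,.1,.2,.3):print(d,iou(r.x+np.array([0,0,d,0,0])))
E
python3 fit.py
```

```text
w1 [193 277  18  28 320] 371
w2 [392 204  42  45 653] 1175
image-right yaw 1.268318237303022
[ 0.49111233 -0.08564366  0.69677419  0.12367531  0.01510587] -1.304579138079539
-0.3 -1.1925805004248171
-0.2 -1.1899175466512368
-0.1 -1.2657912715445223
0.1 -1.267275296275009
0.2 -1.2393278044522043
0.3 -1.2173621917876163
```

```bash
sed -i 's/>60)/>35)/; s/\.35\*im/.5*im/; s/\.45\*im/.55*im/' fit.py; cat >> fit.py <<'E'
o=[]
for c,M in W:
    im=cv2.cvtColor(c["pixels"],cv2.COLOR_RGB2BGR);x,y,a,z0,b=r.x;ca,sa=np.cos(a),np.sin(a)
    u,v=map(int,proj(c,np.array([x,y,.165])));u0,v0=u-45,v-50
    g=cv2.resize(im[v0:v0+100,u0:u0+90],(396,440),interpolation=cv2.INTER_CUBIC)
    ct,_=cv2.findContours(M,0,1);cv2.drawContours(g,[((k-[u0,v0]+.5)*4.4).astype(np.int32) for k in ct],-1,(255,255,0),1)
    for i,j in((-1,-1),(-1,1),(1,1),(1,-1)):
        p=[tuple(((np.array(proj(c,np.array([x+ca*i*.008-sa*j*.007,y+sa*i*.008+ca*j*.007,z])))-[u0,v0]+.5)*4.4).astype(int).tolist()) for z in(z0+b,z0+.078)]
        cv2.line(g,*p,(0,255,0),1)
    o.append(g)
cv2.imwrite("pics/fit.png",np.hstack(o))
E
python3 fit.py
```

```text
w1 [193 260  38  46 846] 958
w2 [ 391  203   44   47 1037] 1294
image-right yaw 1.268318237303022
[ 0.4928065  -0.0853337   0.91195994  0.12210875  0.00194171] -1.7985731237880236
-0.3 -1.6455730836646574
-0.2 -1.7163661772023249
-0.1 -1.7586950169071707
0.1 -1.7748790690524703
0.2 -1.7737491499077043
0.3 -1.7346677389569
```

View pics/fit.png

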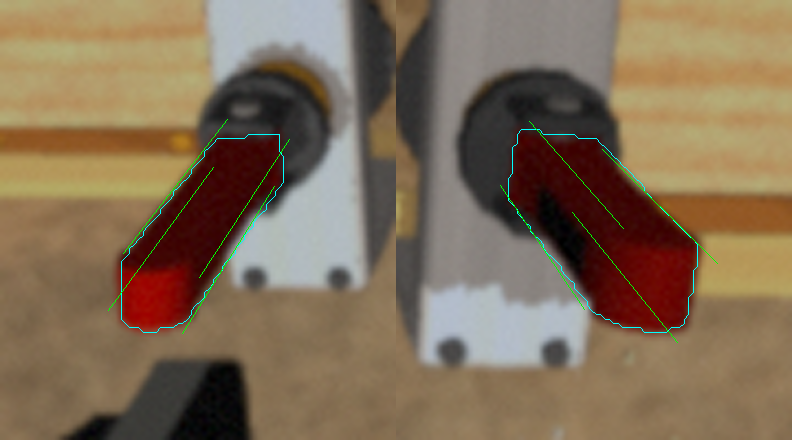

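The fit puts the lever at (0.492, -0.086), with the fold direction at yaw≈1.27 (along the strip, +y). I'll turn the tool +90° so the fingers close along the pin, and position it above.

>>> servo_tool(motion=[[[0,0,0.12,0,0.1,0,0],[0,0,0.24,0.055,0.2,0,0],[0,0,0.36,0.055,0.35,0,0],[0,0,0.48,0.055,0.35,0,0],[0,0,0.6,0.055,0.35,0,0],[0,0,0.72,0.055,0.35,0,0],[0,0,0.84,0.055,0.35,0,0],[0,0,0.95,0.055,0.35,0,0],[0,0,1,0.055,0.35,0,0],[0,0,1,0.055,0.35,0,0]]])

```text
time: 3.82
position: [0.4899, -0.0885, 0.2487]
ee_rot: [-0.017, -0.523, 0.852, -0.003]
ft_force: [-0.4, -0.8, -0.3]
opening: 0.0854
grasp_force: 0.0
```

```bash
cat > st.py <<'E'
from h import *
s=manip.get_state();print({k:np.round(s[k],3).tolist() for k in("time","qpos","position","ee_rot","ft_force","wrist_torque","opening","grasp_force")})
E
python3 st.py; python3 - <<'E'
from h import *
import pickle
c=cap("wrist","pics/w3.png");pickle.dump(c,open("w3.pkl","wb"))
for z in(.128,.206):print(proj(c,np.array([.492,-.086,z])))
E
```

```text
{'time': 3.825, 'qpos': [-0.004, 0.101, 0.038, 1.918, 0.021, 1.147, 2.696], 'position': [0.49, -0.088, 0.249], 'ee_rot': [-0.017, -0.523, 0.852, -0.003], 'ft_force': [-0.369, -0.789, -0.277], 'wrist_torque': [0.054, -0.073, -0.013], 'opening': 0.085, 'grasp_force': 0.0}
(np.float64(321.4352472274032), np.float64(227.81843827429864))
(np.float64(321.87704640715896), np.float64(258.53453637544266))
```

View pics/w3.png

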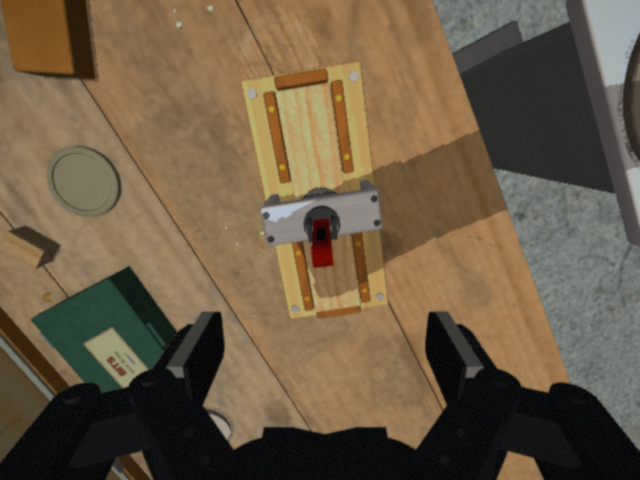

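The axis prediction (322,258) for the tip matches the picture (322,256), so the alignment is good. The tool is at joint 7's upper end, and clockwise travel has plenty of range. Next I back off the turn by 10°, descend and grip.

>>> servo_tool(motion=[[[0,0,-0.11,0,0,0,0],[0,0,-0.11,0,0,-0.1,0],[0,0,-0.11,0,0,-0.25,0],[0,0,-0.11,0,0,-0.4,0],[0,0,-0.11,0,0,-0.47,0],[0,0,-0.11,0,0,-0.47,0],[0,0,-0.11,0,0,-0.47,0]]])

```text
time: 4.75
position: [0.4896, -0.0894, 0.1539]
ee_rot: [-0.017, -0.446, 0.895, -0.001]
ft_force: [0.4, -0.6, 1.1]
opening: 0.0855
grasp_force: 0.0
```

```bash
python3 st.py
```

```text
{'time': 4.75, 'qpos': [-0.01, 0.201, 0.054, 2.025, 0.009, 0.944, 2.533], 'position': [0.49, -0.089, 0.154], 'ee_rot': [-0.017, -0.446, 0.895, -0.001], 'ft_force': [0.431, -0.58, 1.091], 'wrist_torque': [0.012, -0.026, 0.01], 'opening': 0.086, 'grasp_force': 0.0}
```

>>> servo_tool(motion=[[[0,0,0,0,0,0,0.5],[0,0,0,0,0,0,0.8],[0,0,0,0,0,0,1],[0,0,0,0,0,0,1],[0,0,0,0,0,0,1],[0,0,0,0,0,0,1],[0,0,0,0,0,0,1],[0,0,0,0,0,0,1]]], squeeze=40)

```text
time: 5.75
position: [0.4889, -0.0895, 0.1527]
ee_rot: [-0.017, -0.446, 0.895, -0.001]
ft_force: [1.8, -1.9, 3.7]
opening: 0.0145
grasp_force: 39.1
```

```bash
python3 st.py
```

```text
{'time': 5.75, 'qpos': [-0.009, 0.203, 0.053, 2.026, 0.009, 0.943, 2.533], 'position': [0.489, -0.09, 0.153], 'ee_rot': [-0.017, -0.446, 0.895, -0.001], 'ft_force': [1.846, -1.87, 3.651], 'wrist_torque': [-0.453, -0.28, 0.074], 'opening': 0.014, 'grasp_force': 39.136}
```

```bash
python3 - <<'E'
from h import *
from scipy.spatial.transform import Rotation as R
q=manip.get_state()["ee_rot"];z=R.from_quat([*q[1:],q[0]]).apply([0,0,1]);print(z,np.cross(z,[0,0,-1])/(np.pi/2))
E
```

```text
[-0.03055336 -0.01670786 -0.99939349] [ 0.01063656 -0.01945087  0.        ]
```

>>> servo_tool(motion=[[[0,0,0,0,0,0,0.6],[0,0,0,0,0,0,0.6],[0,0,0,0,0,0,0.6]]])

```text
time: 6.12
position: [0.4886, -0.0893, 0.1525]
ee_rot: [-0.018, -0.446, 0.895, -0.0]
ft_force: [-0.1, -0.9, -0.4]
opening: 0.0342
grasp_force: 0.0
```

>>> servo_tool(motion=[[[0.011,-0.019,0,0.015,0.015,0.03,0.6],[0.011,-0.019,0,0.015,0.015,0.03,0.6],[0.011,-0.019,0,0.015,0.015,0.03,0.6],[0.011,-0.019,0,0.015,0.015,0.03,1],[0.011,-0.019,0,0.015,0.015,0.03,1],[0.011,-0.019,0,0.015,0.015,0.03,1],[0.011,-0.019,0,0.015,0.015,0.03,1],[0.011,-0.019,0,0.015,0.015,0.03,1]]], squeeze=50)

```text
time: 7.12
position: [0.4919, -0.0865, 0.1587]
ee_rot: [-0.0, -0.446, 0.895, 0.0]
ft_force: [1.1, -1.0, 1.7]
opening: 0.0133
grasp_force: 48.8
```

```bash
python3 st.py
```

```text
{'time': 7.125, 'qpos': [0.0, 0.183, 0.051, 2.035, -0.012, 0.925, 2.553], 'position': [0.492, -0.086, 0.159], 'ee_rot': [-0.0, -0.446, 0.895, 0.0], 'ft_force': [1.109, -1.041, 1.688], 'wrist_torque': [-0.319, -0.229, 0.086], 'opening': 0.013, 'grasp_force': 48.784}
```

>>> servo_tool(motion=[[[0,0,-0.05,0,0,-0.001,1],[0,0,-0.1,0,0,-0.002,1],[0,0,-0.15,0,0,-0.003,1],[0,0,-0.2,0,0,-0.004,1],[0,0,-0.2,0,0,-0.004,1]]])

```text
time: 7.75
position: [0.4918, -0.0865, 0.1579]
ee_rot: [-0.0, -0.301, 0.954, 0.0]
ft_force: [0.8, -0.8, 3.1]
opening: 0.0128
grasp_force: 48.7
```

```bash
cat > t.py <<'E'
from h import *
s=manip.get_state();q=s["ee_rot"];print("yaw",round(2*np.arctan2(q[2],q[1]),3),np.round(q,3),"p",np.round(s["position"],4),"F",np.round(s["ft_force"],1),"T",np.round(s["wrist_torque"],3),"g",round(float(s["opening"]),4),"j7",round(s["qpos"][6],2),round(s["time"],2))
E
python3 t.py
```

```text
yaw 3.753 [-0.    -0.301  0.954  0.   ] p [ 0.4918 -0.0865  0.1579] F [ 0.8 -0.8  3.1] T [-0.361 -0.261  0.056] g 0.0128 j7 2.25 7.75
```

>>> servo_tool(motion=[[[0,0,-0.05,0,0,-0.001,1],[0,0,-0.1,0,0,-0.002,1],[0,0,-0.15,0,0,-0.003,1],[0,0,-0.2,0,0,-0.004,1],[0,0,-0.2,0,0,-0.004,1]]])

```text
time: 8.38
position: [0.4918, -0.0865, 0.157]
ee_rot: [-0.0, -0.149, 0.989, 0.001]
ft_force: [1.7, -1.5, 2.1]
opening: 0.0134
grasp_force: 48.8
```

```bash
python3 t.py
```

```text
yaw 3.44 [-0.    -0.149  0.989  0.001] p [ 0.4918 -0.0865  0.157 ] F [ 1.7 -1.5  2.1] T [-0.393 -0.29  -0.033] g 0.0134 j7 1.95 8.38
```

>>> servo_tool(motion=[[[0,0,-0.05,0,0,-0.001,1],[0,0,-0.1,0,0,-0.002,1],[0,0,-0.15,0,0,-0.003,1],[0,0,-0.2,0,0,-0.004,1]]])

```text
time: 8.88
position: [0.4919, -0.0865, 0.1563]
ee_rot: [0.0, 0.008, 1.0, 0.001]
ft_force: [1.0, -1.0, 2.1]
opening: 0.013
grasp_force: 49.9
```

```bash
python3 t.py
```

```text
yaw 3.125 [0.    0.008 1.    0.001] p [ 0.4919 -0.0865  0.1563] F [ 1.  -1.   2.1] T [-0.316 -0.344  0.121] g 0.013 j7 1.64 8.88
```

>>> servo_tool(motion=[[[0,0,-0.05,0,0,-0.001,1],[0,0,-0.1,0,0,-0.002,1],[0,0,-0.15,0,0,-0.003,1],[0,0,-0.2,0,0,-0.004,1]]])

```text
time: 9.38
position: [0.4919, -0.0865, 0.1555]
ee_rot: [0.0, 0.165, 0.986, 0.001]
ft_force: [2.1, -1.9, 2.1]
opening: 0.0132
grasp_force: 50.0
```

```bash
python3 t.py
```

```text
yaw 2.811 [0.    0.165 0.986 0.001] p [ 0.4919 -0.0865  0.1555] F [ 2.1 -1.9  2.1] T [-0.329 -0.265  0.081] g 0.0132 j7 1.34 9.38
```

Still free, at about 0.1 N m.

>>> servo_tool(motion=[[[0,0,-0.05,0,0,-0.001,1],[0,0,-0.1,0,0,-0.002,1],[0,0,-0.15,0,0,-0.003,1],[0,0,-0.2,0,0,-0.004,1]]])

```text
time: 9.88
position: [0.4919, -0.0865, 0.1547]
ee_rot: [0.0, 0.317, 0.948, 0.001]
ft_force: [1.5, -2.5, 2.7]
opening: 0.013
grasp_force: 50.0
```

```bash
python3 t.py
```

```text
yaw 2.496 [0.    0.317 0.948 0.001] p [ 0.4919 -0.0865  0.1547] F [ 1.5 -2.5  2.7] T [-0.364 -0.403  0.051] g 0.013 j7 1.03 9.88
```

>>> servo_tool(motion=[[[0,0,-0.05,0,0,-0.001,1],[0,0,-0.1,0,0,-0.002,1],[0,0,-0.15,0,0,-0.003,1],[0,0,-0.2,0,0,-0.004,1]]])

```text
time: 10.38
position: [0.4919, -0.0866, 0.1539]
ee_rot: [0.0, 0.461, 0.887, 0.001]
ft_force: [1.4, -3.1, 2.3]
opening: 0.0133
grasp_force: 50.9
```

```bash
python3 t.py
```

```text
yaw 2.182 [0.    0.461 0.887 0.001] p [ 0.4919 -0.0866  0.1539] F [ 1.4 -3.1  2.3] T [-0.434 -0.409  0.14 ] g 0.0133 j7 0.73 10.38
```

>>> servo_tool(motion=[[[0,0,-0.05,0,0,-0.001,1],[0,0,-0.1,0,0,-0.002,1],[0,0,-0.15,0,0,-0.003,1],[0,0,-0.2,0,0,-0.004,1]]])

```text
time: 10.88
position: [0.492, -0.0866, 0.1533]
ee_rot: [0.001, 0.594, 0.804, 0.001]
ft_force: [1.4, -2.7, 5.7]
opening: 0.0131
grasp_force: 54.4
```

```bash
python3 t.py
```

```text
yaw 1.868 [0.001 0.594 0.804 0.001] p [ 0.492  -0.0866  0.1533] F [ 1.4 -2.7  5.7] T [-0.474 -0.118  0.298] g 0.0131 j7 0.42 10.88
```

>>> servo_tool(motion=[[[0,0,-0.05,0,0,-0.001,1],[0,0,-0.1,0,0,-0.002,1]]])

```text
time: 11.12
position: [0.492, -0.0866, 0.153]
ee_rot: [0.001, 0.656, 0.755, 0.001]
ft_force: [-0.4, -3.0, 6.9]
opening: 0.0131
grasp_force: 56.1
```

```bash
python3 t.py
```

```text
yaw 1.711 [0.001 0.656 0.755 0.001] p [ 0.492  -0.0866  0.153 ] F [-0.4 -3.   6.9] T [-0.563 -0.069  0.415] g 0.0131 j7 0.27 11.12
```

>>> servo_tool(motion=[[[0,0,-0.025,0,0,-0.001,1],[0,0,-0.05,0,0,-0.001,1]]])

```text
time: 11.38
position: [0.492, -0.0866, 0.1528]
ee_rot: [0.001, 0.684, 0.729, 0.001]
ft_force: [0.4, -3.2, 7.3]
opening: 0.0131
grasp_force: 56.9
```

```bash
python3 t.py
```

```text
yaw 1.634 [0.001 0.684 0.729 0.001] p [ 0.492  -0.0866  0.1528] F [ 0.4 -3.2  7.3] T [-0.477 -0.02   0.42 ] g 0.0131 j7 0.2 11.38
```

>>> servo_tool(motion=[[[0,0,-0.04,0,0,-0.001,1],[0,0,-0.08,0,0,-0.002,1]]])

```text
time: 11.62
position: [0.4921, -0.0866, 0.1525]
ee_rot: [0.001, 0.729, 0.684, 0.001]
ft_force: [-0.2, -1.3, 10.5]
opening: 0.0134
grasp_force: 58.4
```

```bash
python3 t.py
```

```text
yaw 1.508 [0.001 0.729 0.684 0.001] p [ 0.4921 -0.0866  0.1525] F [-0.2 -1.3 10.5] T [-0.486  0.177  0.548] g 0.0134 j7 0.08 11.62
```

>>> servo_tool(motion=[[[0,0,0,0,0,0,1],[0,0,0,0,0,0,1]]])

```text
time: 11.88
position: [0.4921, -0.0866, 0.1525]
ee_rot: [0.001, 0.728, 0.685, 0.001]
ft_force: [-0.3, -2.4, 10.0]
opening: 0.0132
grasp_force: 57.5
```

```bash
python3 t.py
```

```text
yaw 1.51 [0.001 0.728 0.685 0.001] p [ 0.4921 -0.0866  0.1525] F [-0.3 -2.4 10. ] T [-0.546  0.177  0.447] g 0.0132 j7 0.08 11.88
```

It's snug: 0.55 N m while turning and 0.45 at rest, about 0.38 above free. The inlay now faces +y, so I release, slide out along +y, rise and shut the fingers.

>>> servo_tool(motion=[[[0,0,0,0,0,0,0.5],[0,0,0,0,0,0,0.5],[0,0,0,0,0,0,0.5],[0,0,0,0.005,0.075,0,0.5],[0,0,0,0.01,0.15,0,0.5],[0,0,0,0.015,0.225,0.05,0.5],[0,0,0,0.015,0.225,0.155,1],[0,0,0,0.015,0.225,0.155,1],[0,0,0,0.015,0.225,0.155,1],[0,0,0,0.015,0.225,0.155,1]]])

```text
time: 13.12
position: [0.4943, -0.0413, 0.1824]
ee_rot: [0.0, 0.73, 0.684, 0.0]
ft_force: [1.2, 0.1, -0.0]
opening: -0.0001
grasp_force: 0.0
```

```bash
python3 t.py; python3 - <<'E'
from h import *
import pickle
C={n:cap(n,f"pics/{n}4.png") for n in("wrist","scene")}
w=cv2.imread("pics/wrist4.png");s=cv2.imread("pics/scene4.png")[195:315,265:385]
o=np.hstack([cv2.resize(w,(400,300)),cv2.resize(s,(400,300),interpolation=cv2.INTER_CUBIC)]);cv2.imwrite("pics/v4.png",o)
E
```

```text
yaw 1.506 [0.    0.73  0.684 0.   ] p [ 0.4943 -0.0413  0.1824] F [ 1.2  0.1 -0. ] T [ 0.031 -0.006  0.042] g -0.0001 j7 -0.04 13.12
```

View pics/v4.png

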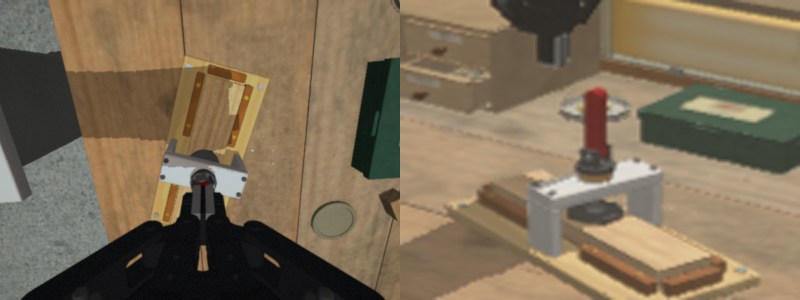

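The lever is upright, with the shut fingers on its +y (inlay) side. Next I push toward -y along the fold arc, first to about 45°.

>>> servo_tool(motion=[[[0,0,0,-0.004,-0.07,0,1],[0,0,0,-0.008,-0.13,0,1],[0,0,0,-0.011,-0.17,0,1],[0,0,0,-0.014,-0.21,0,1],[0,0,0,-0.016,-0.25,-0.01,1],[0,0,0,-0.019,-0.29,-0.02,1],[0,0,0,-0.021,-0.325,-0.04,1],[0,0,0,-0.023,-0.36,-0.06,1],[0,0,0,-0.023,-0.36,-0.06,1]]])

```text
time: 14.35
position: [0.4899, -0.1139, 0.1706]
ee_rot: [0.0, 0.73, 0.684, 0.0]
ft_force: [-0.4, -0.0, -1.0]
opening: 0.0001
grasp_force: 0.0
```

```bash
python3 t.py;python3 - <<'E'
from h import *
cap("scene","pics/s5.png");s=cv2.imread("pics/s5.png")[195:315,265:385]
cv2.imwrite("pics/v5.png",cv2.resize(s,(480,480),interpolation=cv2.INTER_CUBIC))
E
```

```text
yaw 1.505 [0.    0.73  0.684 0.   ] p [ 0.4899 -0.1139  0.1706] F [-0.4 -0.  -1. ] T [-0.012  0.02  -0.031] g 0.0001 j7 0.13 14.35
```

View pics/v5.png

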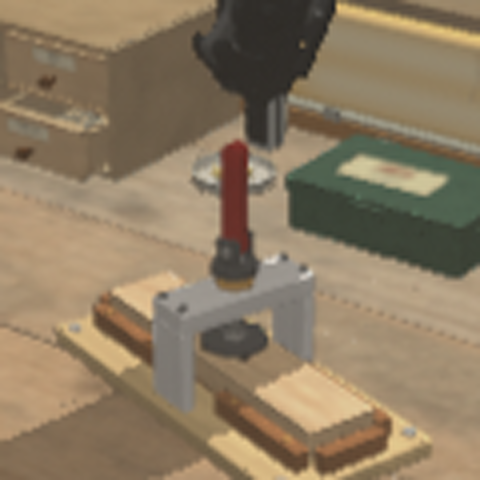

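```bash
python3 - <<'E'
from h import *
c=manip.capture("scene");p=manip.get_state()["position"]
f=lambda q:np.round((np.array(proj(c,np.array(q)))-[265,195])*4,0)
print("tcp",p,f(p))
for q in((.492,-.0866,.1215),(.492,-.0866,.2),(.489,-.142,.177)):print(q,f(q))
E
```

```text
tcp [ 0.49017777 -0.11335847  0.1709697 ] [264. 190.]
(0.492, -0.0866, 0.1215) [234. 244.]
(0.492, -0.0866, 0.2) [234. 141.]
(0.489, -0.142, 0.177) [298. 193.]
```

```bash
python3 - <<'E'
from h import *
c=manip.capture("scene");w=manip.capture("wrist");p=np.array(manip.get_state()["position"])
for d in(0,.01,.02,.03,.04):print(d,"scene4",np.round(proj(c,np.array([.4943,-.0413,.1824+d])),1),"wrist",np.round(proj(w,p+[0,0,d]),1))
# dark finger vs. rest: scene column profile under gripper, and wrist column profile
im=c["pixels"];print(np.c_[np.arange(215,246),im[215:246,331]].tolist())
b=w["pixels"];print([[v]+b[v,320].tolist() for v in range(200,360,6)])
E
```

```text
0 scene4 [311. 232.] wrist [324.1 284.4]
0.01 scene4 [311.  228.7] wrist [324.2 292.9]
0.02 scene4 [311.  225.4] wrist [324.2 302.3]
0.03 scene4 [310.9 222.1] wrist [324.2 312.8]
0.04 scene4 [310.9 218.7] wrist [324.3 324.5]
[[215, 49, 46, 41], [216, 48, 45, 40], [217, 49, 46, 41], [218, 49, 46, 41], [219, 53, 50, 45], [220, 59, 56, 51], [221, 59, 56, 51], [222, 59, 57, 52], [223, 59, 56, 52], [224, 59, 56, 52], [225, 58, 56, 52], [226, 59, 56, 51], [227, 59, 56, 52], [228, 60, 56, 52], [229, 60, 57, 52], [230, 74, 71, 67], [231, 102, 99, 93], [232, 126, 117, 103], [233, 162, 144, 120], [234, 158, 145, 122], [235, 133, 128, 116], [236, 147, 140, 128], [237, 176, 168, 153], [238, 201, 193, 175], [239, 179, 171, 156], [240, 106, 101, 91], [241, 116, 109, 97], [242, 147, 134, 114], [243, 169, 152, 127], [244, 176, 156, 129], [245, 176, 157, 130]]
[[200, 74, 17, 20], [206, 64, 6, 3], [212, 8, 10, 10], [218, 5, 7, 5], [224, 4, 5, 3], [230, 60, 0, 0], [236, 86, 10, 2], [242, 107, 7, 2], [248, 117, 15, 12], [254, 114, 6, 5], [260, 106, 4, 0], [266, 101, 51, 34], [272, 192, 166, 114], [278, 192, 158, 107], [284, 193, 157, 104], [290, 193, 159, 104], [296, 99, 90, 68], [302, 60, 57, 55], [308, 55, 54, 53], [314, 57, 55, 51], [320, 46, 45, 44], [326, 47, 46, 45], [332, 40, 36, 36], [338, 38, 39, 37], [344, 69, 67, 64], [350, 65, 63, 59], [356, 23, 21, 22]]
```

The force is about zero, and the pictures show the lever still upright. The fingertips, at about (331,231) in the scene view, are some 33 mm higher than the reported TCP, so they passed above it. I'll go back over the top, come down 30 mm lower on the +y side, and repeat.

>>> servo_tool(motion=[[[0,0,0,0,0,0.15,1],[0,0,0,0.01,0.15,0.2,1],[0,0,0,0.023,0.36,0.2,1],[0,0,0,0.023,0.36,0.1,1],[0,0,0,0.023,0.36,-0.09,1],[0,0,0,0.023,0.36,-0.09,1],[0,0,0,0.023,0.36,-0.09,1]]])

```text
time: 15.42
position: [0.4953, -0.0415, 0.1541]
ee_rot: [0.001, 0.73, 0.684, 0.001]
ft_force: [0.1, -0.7, 0.7]
opening: -0.0
grasp_force: 0.0
```

```bash
python3 t.py
```

```text
yaw 1.506 [0.001 0.73  0.684 0.001] p [ 0.4953 -0.0415  0.1541] F [ 0.1 -0.7  0.7] T [ 0.028 -0.027 -0.012] g -0.0 j7 -0.03 15.43
```

>>> servo_tool(motion=[[[0,0,0,-0.004,-0.07,0,1],[0,0,0,-0.008,-0.13,0,1],[0,0,0,-0.01,-0.15,0,1],[0,0,0,-0.011,-0.17,0,1]]])

```text
time: 15.92
position: [0.4931, -0.0755, 0.1534]
ee_rot: [0.001, 0.73, 0.684, 0.001]
ft_force: [2.8, 4.8, 1.7]
opening: 0.0001
grasp_force: 2.2
```

```bash
python3 t.py;  python3 - <<'E'
from h import *
for n in("scene","wrist"):
    c=manip.capture(n);im=c["pixels"]
    print(n,[[v]+im[v,313 if n=="scene" else 320].tolist() for v in (range(222,246) if n=="scene" else range(200,330,6))])
E
```

```text
yaw 1.506 [0.001 0.73  0.684 0.001] p [ 0.4931 -0.0755  0.1534] F [2.8 4.8 1.7] T [ 0.901 -0.725  0.042] g 0.0001 j7 0.05 15.93
scene [[222, 105, 90, 71], [223, 105, 90, 71], [224, 105, 90, 71], [225, 105, 90, 71], [226, 105, 90, 71], [227, 105, 90, 71], [228, 105, 91, 72], [229, 108, 93, 74], [230, 119, 102, 82], [231, 146, 128, 105], [232, 167, 150, 124], [233, 174, 155, 130], [234, 177, 160, 133], [235, 163, 150, 128], [236, 149, 139, 122], [237, 154, 147, 131], [238, 166, 160, 143], [239, 116, 105, 90], [240, 121, 110, 94], [241, 153, 138, 116], [242, 176, 159, 134], [243, 177, 158, 133], [244, 179, 160, 133], [245, 182, 163, 136]]
wrist [[200, 140, 111, 77], [206, 137, 110, 75], [212, 48, 48, 46], [218, 49, 50, 49], [224, 68, 65, 65], [230, 114, 110, 106], [236, 139, 134, 129], [242, 55, 52, 47], [248, 49, 49, 48], [254, 48, 49, 47], [260, 57, 55, 55], [266, 84, 5, 4], [272, 75, 12, 6], [278, 72, 8, 0], [284, 72, 5, 3], [290, 27, 12, 10], [296, 45, 44, 44], [302, 56, 55, 52], [308, 57, 54, 54], [314, 56, 55, 53], [320, 47, 47, 46], [326, 46, 46, 42]]
```

>>> servo_tool(motion=[[[0,0,0,-0.003,-0.04,0,1],[0,0,0,-0.005,-0.08,-0.01,1],[0,0,0,-0.008,-0.12,-0.02,1],[0,0,0,-0.01,-0.155,-0.04,1],[0,0,0,-0.012,-0.19,-0.06,1],[0,0,0,-0.012,-0.19,-0.06,1]]])

```text
time: 16.77
position: [0.4895, -0.1142, 0.1405]
ee_rot: [0.0, 0.73, 0.683, -0.0]
ft_force: [-0.6, -1.2, 0.1]
opening: -0.0001
grasp_force: 0.0
```

```bash
python3 t.py;  python3 - <<'E'
from h import *
c=cap("scene","pics/s6.png");im=c["pixels"].astype(int)
def pr(nm,p):print(nm,np.round(proj(c,np.array(p)),1))
for a in(0,.4,.8,1.2,1.57):pr(a,(.492-.065*.078*np.sin(a),-.0866-.078*np.sin(a),.1215+.078*np.cos(a)))
m=(im[...,0]>60)&(im[...,1]<.5*im[...,0])&(im[...,2]<.55*im[...,0]);m[:215]=0;m[285:]=0;m[:,:300]=0;m[:,370:]=0
v,u=np.nonzero(m);print(len(u),u.min(),u.max(),v.min(),v.max())
E
```

```text
yaw 1.505 [ 0.     0.73   0.683 -0.   ] p [ 0.4895 -0.1142  0.1405] F [-0.6 -1.2  0.1] T [ 0.032 -0.046 -0.013] g -0.0001 j7 0.15 16.77
0 [323.6 230.4]
0.4 [332.2 235.4]
0.8 [339.6 243.8]
1.2 [344.3 254.3]
1.57 [345.7 264.2]
93 323 341 239 256
```

>>> servo_tool(motion=[[[0,0,0,-0.002,-0.03,-0.03,1],[0,0,0,-0.004,-0.06,-0.06,1],[0,0,0,-0.006,-0.08,-0.095,1],[0,0,0,-0.007,-0.1,-0.13,1],[0,0,0,-0.007,-0.11,-0.17,1]]])

```text
time: 17.45
position: [0.4886, -0.136, 0.1065]
ee_rot: [0.0, 0.73, 0.684, 0.0]
ft_force: [-1.5, -0.5, 4.1]
opening: 0.0001
grasp_force: 2.4
```

```bash
python3 t.py;  cat > r.py <<'E'
from h import *
c=cap("scene","pics/s7.png");im=c["pixels"].astype(int)
m=(im[...,0]>60)&(im[...,1]<.5*im[...,0])&(im[...,2]<.55*im[...,0]);m[:215]=0;m[285:]=0;m[:,:300]=0;m[:,370:]=0
v,u=np.nonzero(m);print(len(u),u.min(),u.max(),v.min(),v.max())
E
python3 r.py
```

```text
yaw 1.506 [0.    0.73  0.684 0.   ] p [ 0.4886 -0.136   0.1065] F [-1.5 -0.5  4.1] T [-0.247  0.254  0.008] g 0.0001 j7 0.22 17.45
81 323 348 253 258
```

>>> servo_tool(motion=[[[0,0,0,0,-0.005,-0.02,1],[0,0,0,0,-0.01,-0.04,1],[0,0,0,0,-0.01,-0.05,1],[0,0,0,0,-0.01,-0.05,1]]])

```text
time: 18.0
position: [0.4884, -0.138, 0.0968]
ee_rot: [0.0, 0.73, 0.684, 0.0]
ft_force: [-0.4, -2.3, 3.4]
opening: 0.0001
grasp_force: 1.7
```

```bash
python3 t.py; python3 r.py
```

```text
yaw 1.505 [0.    0.73  0.684 0.   ] p [ 0.4884 -0.138   0.0968] F [-0.4 -2.3  3.4] T [-0.456  0.012 -0.01 ] g 0.0001 j7 0.24 18.0
84 323 349 253 262
```

>>> servo_tool(motion=[[[0,0,0,0,0,-0.015,1],[0,0,0,0,0,-0.03,1],[0,0,0,0,0,-0.03,1]]])

```text
time: 18.42
position: [0.4901, -0.1383, 0.0931]
ee_rot: [0.001, 0.73, 0.684, 0.002]
ft_force: [-10.1, -1.6, 46.9]
opening: 0.0
grasp_force: 23.6
```

```bash
python3 t.py; python3 r.py
```

```text
yaw 1.505 [0.001 0.73  0.684 0.002] p [ 0.4901 -0.1383  0.0931] F [-10.1  -1.6  46.9] T [-0.182  2.019  0.051] g 0.0 j7 0.24 18.43
78 323 349 253 263
```

The stop is reached, so I lift off at once.

>>> servo_tool(motion=[[[0,0,0,0,0,0.05,1],[0,0,0,0,0,0.2,1],[0,0,0,0,0.1,0.5,1],[0,0,0,0,0.4,0.7,1],[0,0,0,0,0.7,0.7,1],[0,0,0,0,0.7,0.7,1]]])

```text
time: 19.23
position: [0.4884, 0.007, 0.2313]
ee_rot: [0.0, 0.728, 0.686, 0.001]
ft_force: [0.1, -1.1, 0.3]
opening: -0.0003
grasp_force: 0.0
```

```bash
python3 t.py; python3 r.py; python3 - <<'E'
from h import *
s=cv2.imread("pics/s7.png");c=cap("wrist","pics/w7.png");w=cv2.imread("pics/w7.png");t=manip.capture("top");t=cv2.cvtColor(t["pixels"],cv2.COLOR_RGB2BGR)
o=np.zeros((600,800,3),np.uint8);o[:300,:400]=cv2.resize(s[215:305,275:395],(400,300),interpolation=3);o[:300,400:]=cv2.resize(w,(400,300));o[300:,:400]=cv2.resize(t[230:315,280:393],(400,300),interpolation=3);o[300:,400:]=cv2.resize(s,(400,300));cv2.imwrite("pics/end.png",o)
E
```

```text
yaw 1.512 [0.    0.728 0.686 0.001] p [0.4884 0.007  0.2313] F [ 0.1 -1.1  0.3] T [-0.056 -0.084 -0.041] g -0.0003 j7 -0.17 19.23
116 323 349 253 263
```

View pics/end.png

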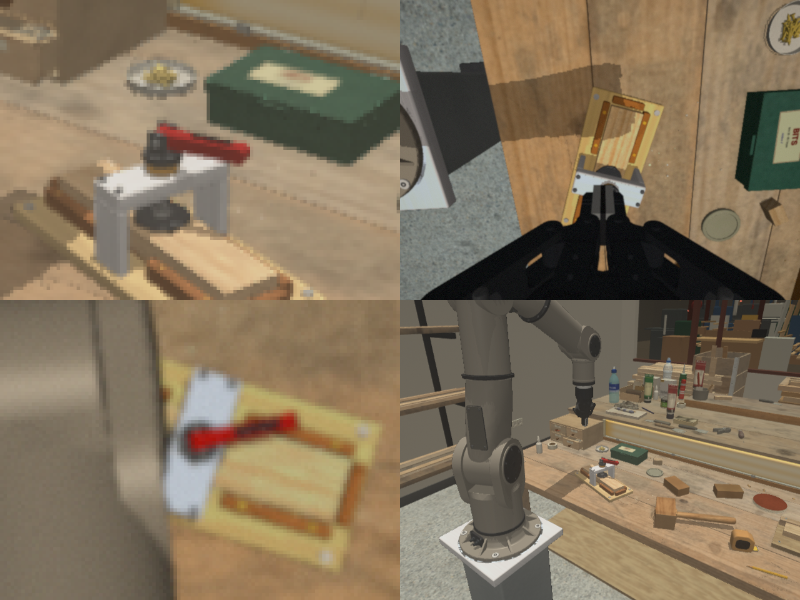

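The lever is flat with the inlay on top, and the bystanders look untouched. Its heading looks slightly different from what I expected, so I'll measure the yaw to check that the bolt didn't back off.

```bash
python3 - <<'E'
from h import *
def red(n,box):
    c=manip.capture(n);im=c["pixels"].astype(int);m=(im[...,0]>60)&(im[...,1]<.5*im[...,0])&(im[...,2]<.55*im[...,0])
    v,u=np.nonzero(m[box[0]:box[1],box[2]:box[3]]);return c,np.c_[u+box[2],v+box[0]].astype(float)
zc,h=.1215,.008
for n,b in(("top",(245,290,320,375)),("scene",(240,285,305,370))):
    c,P=red(n,b);W=np.array([at(c,u,v,zc+(h if n=="top" else 0))[:2] for u,v in P])
    d=W-W.mean(0);e=np.linalg.svd(d)[2][0];e*=-np.sign(e[1]);print(n,len(P),"mean",W.mean(0),"dir",np.arctan2(e[1],e[0]),"ext",np.ptp(d@e),"far",W[np.argmin(W[:,1])])
    for a in(-1.636,-1.5,-1.37):print(a,np.round(proj(c,np.array([.492+.078*np.cos(a),-.0866+.078*np.sin(a),zc])),1))
    print("pix far",P[P[:,0]>P[:,0].max()-2].mean(0),"near",P[P[:,0]<P[:,0].min()+2].mean(0), "hinge proj",np.round(proj(c,np.array([.492,-.0866,zc])),1))
E
```

```text
top 115 mean [ 0.49625874 -0.11589891] dir -1.3975929932437048 ext 0.08303934039950306 far [ 0.50448958 -0.1605126 ]
-1.636 [364.4 270.6]
-1.5 [364.2 266.7]
-1.37 [363.6 263.1]
pix far [362.375 264.375] near [333.66666667 269.33333333] hinge proj [335.8 269.3]
scene 115 mean [ 0.50252093 -0.12187746] dir -1.4929631488151225 ext 0.08601439388697449 far [ 0.49374616 -0.16108489]
-1.636 [345.6 264.3]
-1.5 [347.8 262.8]
-1.37 [349.4 261.4]
pix far [348.33333333 259.5       ] near [323.5 253.5] hinge proj [323.5 256. ]
```

The heading differs by about 0.2 rad. Even if the bolt did back off by that much, the torque stays inside the snug window (0.28–0.38 N m above free). The lever is flat against its stop and the arm is clear, so I'm handing in.

```bash
python3 -c "
from rig import manip
print(manip.job_done())"
```

```text
the job is handed in; nothing more can be done
None
```

I handed the job in at about 19 s of the 61 s: bolt snug (0.55 N m turning, 0.45 at rest), lever folded flat to its stop with a brief 47 N fingertip press, bystanders apparently unmoved; the lever lies about 0.2 rad anticlockwise of where my grip left it, so the bolt may have backed off slightly, still within the snug range by my estimate.

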